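Wedge the spring clip off the reel spindle

TASK

Pick up the plastic wedge, rest its blade on top of the reel holder's steel rod short of the spring clip, and slide it along the rod and on under the clip's bridge until the clip is spread and rides up off the rod. Feel your way with a light hand: rod and clip are easily scored, so the wedge must never press on either with more than 10 N (the clip itself takes about 5 of them); do not pull the seated clip with the fingers and do not let it fall to the bench. Then lay the wedge back down on the bench, clear of the tray, and put the freed clip in the open tray, without disturbing anything else.

Things in the scene. Friction and masses are not known exactly. Their poses are not given: they have to be found in the camera images.
- wedge: Loose off-white plastic wedge tool, 60 g, lying flat on the mat. Origin: centre of the handle's underside; x points along the blade to the tip, z up. Handle: block 44 long (x -22 to 22), 18 wide (y), 30 tall. Blade: 8 wide, flat underside level with the handle's underside, x 22 to 80; its top is flat at 10.5 high from x 22 to 38, then ramps down to 1.5 thick at the tip (x 80). Slippery on steel.
- wedge_tip (a point): Tip of the wedge's blade, at its underside (80 mm ahead of the wedge's origin).
- clip: Loose steel spring clip, about 44 g, snapped over the rod from above near its free end; it slides along the rod. Origin on the rod's axis when seated, x along the rod towards the front cheek, z up. Upside-down U: flat bridge 16 long (x), 29 wide (y), z 11 to 14; two sprung legs at its sides (z -8.5 to 11.5, outer faces y +-14.5) with inner bumps that catch below the rod's middle; legs give only outwards.
- clip_mouth (a point): Mouth of the wedge channel under the bridge, on the side of the rod's free end (clip x -8, z 9.5). Channel between rod top (z 8) and bridge (z 11): 3 high, 12 wide; a lip 4 mm long turns up ahead of it, making the mouth about 5 high. Lifting the clip off takes 4 to 7 N, the push along the rod 2 to 5 N.
- clip_grip (a point): Middle of the clip just under its bridge (clip z 8), where fingers can pinch it across the legs (29 wide). The clip first slides to the cheek, then rises on the ramp; once 5 mm up it lets go, and with the wedge's tip some 45 mm past the mouth it is 7 to 11 mm above its seat. It stays perched astride the rod when the wedge is drawn back.
- holder: Reel holder, fixed. Origin: right below the rod's axis at the base's underside, at the front face of the front cheek; x along the level rod, from its free end inward to the reel, z up. Steel rod 16 in diameter, axis 80 above the origin, free end at x -70. Grey base plate 70 wide, 10 thick, x -15 to 150. Empty reel 56 across from x 60. A wedge goes in from the free end, its underside on the rod's top.
- cheek_top (a point): On the rod's axis at the front face of the front cheek (upright plate, 8 thick, 27 wide). Its two lugs (y 9 to 13.5 either side of the rod, up to 26 above the axis) stop the clip's legs; between them the way over the rod is open, 18 wide, so the blade can pass on over the rod to the reel, 60 further.
- rod_end (a point): Centre of the rod's free end face (on the rod's axis). The rod is rigid: the wedge must be touched down on it at a few mm per second.
- tray: Loose open grey plastic tray, 400 g, outside 110 (x) by 85 (y) by 26 tall, walls and floor 3. Origin: centre of its underside.
- transformer: Bystander: small steel transformer on a foot plate, 80 by 52 by 45. Origin: centre of underside.
- breadboard: Bystander: white breadboard with a few components, 165 by 55, up to 31 tall. Origin: centre of underside.
- screwdriver: Bystander: screwdriver, 150 long along its x, 26 thick. Origin: below its middle.
- capacitor: Bystander: standing can capacitor, 35 in diameter, 42 tall. Origin: centre of underside.
- heatsink: Bystander: finned aluminium heat sink, 60 by 45 by 28. Origin: centre of underside.
- meter: Bystander: hand multimeter lying face up, 140 by 75, 40 tall. Origin: centre of underside.
There are look-alikes about, which are no part of the job. Leave any turquoise or yellow look-alike of the wedge alone.

How it is judged:
By the outcome, as a careful person would: the job done as asked, in the order asked, and still so for the second after the job is handed in, with the robot touching nothing.
It also fails if it takes over 72 s, if anything falls off the work surface, if the arm or the gripper's body presses on something with over 40 N, if the wrist force passes 120 N, or if a joint passes its speed limit or range.

ROBOT

A 7-joint arm with a two-finger parallel gripper is mounted at the origin on the work surface. World frame = base frame: x ahead of the robot, y to its left, z up, the work surface at z = 0. Lengths are in mm, angles in rad, forces in N, time in s.
With the tool pointing down it reaches from about 400 to 900 mm from the base axis. Payload 5.6 kg.
Tool frame: the origin (TCP) lies midway between the tips of the shut fingers; the grasp point (between the pads) lies 19 mm behind it; x points along the fingers, y is the direction in which the jaws open and shut, and the axes are right-handed (so a half turn about x gives the same grasp; the last joint's range is limited). The gripper opens to 92 mm and grips with 3 to 60 N. Pads are 20 mm wide; open, the fingers measure 128 mm over their backs; the gripper's body (75 mm by 189 mm) begins 69 mm behind the grasp point.
Start: joints at [-1.28, 0.468, -0.012, 1.603, 0.006, 1.071, -0.056], TCP at [213.006, 614.116, 175.192] pointing down, gripper open.
Joint ranges: [-2.53, 2.53], [-0.31, 2.02], [-1.57, 1.55], [0.28, 2.44], [-1.29, 4.43], [0.15, 1.84], [-2.92, 2.92]. Speed limits (rad/s): [2.57, 2.57, 3.14, 3.14, 3.14, 3.14, 3.14].

INTERFACE

Orientations are given as a rotation vector (axis times angle).
In Python, from cell import robot, grip, kin, viewer gives the robot as it stands. Calls block until the motion is done:
- robot.movep(position, orientation): joint-space move of the TCP to a pose.
- robot.servo_line(position, feed=150, rotation=None): straight line of the TCP; rotation=None keeps the orientation; feed is the mean speed in mm/s.
- robot.goto_joints(angles): joint-space move.
- grip(opening, newtons=None): opening from 0.0 (shut) to 1.0 (fully open); newtons is the grip in N (None keeps the last); returns when the fingers have stopped.
- robot.hold(seconds).
- kin.ik(position, orientation): joint angles nearest the present ones, or None.
- robot.observe(): the state.
- viewer.read_camera(name): name is "side" or "top" or "wrist"; returns the picture (384x512x3 uint8, red, green, blue); there is no depth.
- viewer.camera_info(name): a dict with "camera_matrix" (3x3 intrinsics, pixels), "R" (3x3) and "t" (3): a world point X has camera coordinates R X + t. Camera axes: x right, y down, z forward; pixel columns grow to the right and rows downward; lengths in mm; the calibration is good to about 2 mm. A picture is of the moment at which its call begins: read the wrist's pose just before it. camera_info takes no time and is no camera call; for the wrist camera it gives the pose at the moment of the call.
A pose or a line that the arm cannot do raises robot.IKError and nothing moves.
- robot.job_done(): hands the job in, once; it reports no verdict.
Trained networks look in the newest picture that a camera, given by its name, has taken for a name from the list of things; names that differ only in an ending like _2 or _b are one class to them, and where a whole thing is asked for, a point or a joint stands for the part that bears it (a point fixed in the world has none). Each returns a list of dicts, best first, with "confidence" (0 to 1); they miss things now and then, are a little off and sometimes report something else, mostly with a low value. They report only what shows in the picture. A call takes as long as a camera call. They do not tell look-alikes from the thing itself.
- viewer.silhouettes(name, camera): "mask" (384x512 bool, what is visible of it).
- viewer.pinpoint(name, camera): "at" ([x, y, z] in mm, in the coordinates of the camera as it stood for that picture, good to about 4 mm: a listed point, or the origin of a listed thing).
The state is a dict: "t": time; "joints": joint angles; "joint_velocities": joint speeds; "joint_torque": joint torques, N m; "tcp_pos": TCP position; "tcp_rot": TCP orientation; "contact_force": force on the tool from outside, world axes, zero at the start; "wrist_torque": the same for the moment, N m; "grip_width": opening from 0.0 (shut) to 1.0 (fully open).
Only numpy, scipy, OpenCV 4.12 (cv2) and the standard library are available. Lean on these libraries where they do the work, as an engineer would, in place of code of your own. Each camera call takes 0.05 s, during which the arm holds its last target. There are 200 camera calls.

## Working session

There is one attempt and no reset: what is moved stays moved. The work goes in short steps, each a Python script; the robot and the scene stay as the last script left them, time stands still between calls to the robot, and variables do not carry over. Pictures are saved under pics/ and viewed, about 8 in all and at most 12, crops included, and the job is handed in when it is done.

```bash
ls; mkdir -p pics
cat > h.py <<'E'
import numpy as np, cv2
from cell import robot, grip, kin, viewer
from scipy.spatial.transform import Rotation as Ro
def save(im,fn): cv2.imwrite('pics/'+fn,cv2.cvtColor(im,cv2.COLOR_RGB2BGR))
def toworld(p,ci): return np.array(ci['R']).T@(np.array(p)-np.array(ci['t']))
def proj(X,ci):
    c=np.array(ci['R'])@np.array(X)+np.array(ci['t']); u=np.array(ci['camera_matrix'])@c; return u[:2]/u[2]
def ray(px,ci,z):
    K=np.array(ci['camera_matrix']);R=np.array(ci['R']);t=np.array(ci['t'])
    o=-R.T@t; d=R.T@np.linalg.inv(K)@np.array([px[0],px[1],1.]); return o+d*(z-o[2])/d[2]
E
python3 - <<'E'
from h import *
print({k:np.round(v,3) for k,v in robot.observe().items()})
ims=[]
for c in ['side','top']:
    im=viewer.read_camera(c); ci=viewer.camera_info(c); ims.append(im); save(im,c+'0.png')
    print(c,-np.array(ci['R']).T@ci['t'])
    for n in ['wedge','wedge_tip','clip','clip_mouth','clip_grip','holder','cheek_top','rod_end','tray']:
        for d in viewer.pinpoint(n,c)[:4]:
            w=toworld(d['at'],ci); print(c,n,round(d['confidence'],2),w.round(1),proj(w,ci).round())
save(np.hstack(ims)[:, :],'both0.png')
E
```

```text
pics
{'t': np.float64(0.0), 'joints': array([-1.28 ,  0.468, -0.012,  1.604,  0.006,  1.071, -0.056]), 'joint_velocities': array([ 0.001,  0.   ,  0.002, -0.001,  0.002,  0.001, -0.   ]), 'joint_torque': array([ 1.0000e-03, -5.2059e+01, -1.2000e-02, -2.4374e+01, -5.7000e-02,
        1.8000e-02,  0.0000e+00]), 'tcp_pos': array([212.827, 613.462, 174.228]), 'tcp_rot': array([ 0.261,  1.555, -0.263]), 'contact_force': array([ 0.145, -0.758,  0.391]), 'wrist_torque': array([ 0.008, -0.062,  0.017]), 'grip_width': np.float64(1.001)}
side [ -33.46901546 -908.26608056  891.99223357]
side wedge 0.67 [430.  152.6   6.1] [245. 192.]
side wedge 0.62 [ 247.  -278.7    1.4] [247. 298.]
side wedge 0.57 [180.7 293.   -1.7] [168. 189.]
side wedge 0.42 [673.8 519.1   1.9] [262. 135.]
side wedge_tip 0.82 [ 168.2 -295.     0. ] [222. 313.]
side wedge_tip 0.7 [247.2 247.2   0.8] [189. 191.]
side wedge_tip 0.63 [366.4 197.2   1.2] [224. 190.]
side wedge_tip 0.53 [596.7 493.2   5.1] [249. 140.]
side clip 0.65 [555.1  10.8  86.3] [296. 188.]
side clip 0.56 [552.5  -5.1  83.9] [297. 191.]
side clip_mouth 0.
[... 578 characters left out ...]
.]
top wedge 0.5 [174.8 287.8   3.8] [192. 288.]
top wedge_tip 0.64 [248.2 253.5   1.1] [204. 264.]
top wedge_tip 0.63 [361.4 197.7   3.3] [222. 228.]
top wedge_tip 0.62 [599.5 499.8   1.5] [132. 158.]
top wedge_tip 0.52 [ 169.  -289.7    1.9] [380. 289.]
top clip 0.53 [548.2  -5.1  80.4] [285. 164.]
top clip_mouth 0.6 [431.2 153.6   2.4] [235. 206.]
top clip_mouth 0.46 [546.8  -9.8  92.6] [287. 163.]
top clip_grip 0.39 [550.7  -2.9  89.4] [284. 162.]
top holder 0.79 [552.2  11.7  -0.9] [279. 169.]
top holder 0.61 [363.5 196.2   2.8] [222. 227.]
top cheek_top 0.69 [553.8  14.3  82.3] [279. 162.]
top rod_end 0.66 [536.8 -56.4  81.2] [302. 167.]
top tray 0.76 [ 420.6 -217.2    2.3] [351. 208.]
```

View pics/side0.png

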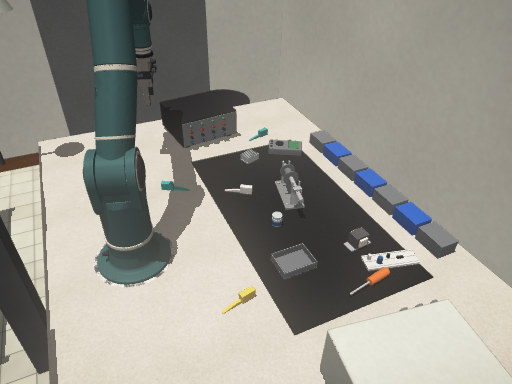

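View pics/top0.png

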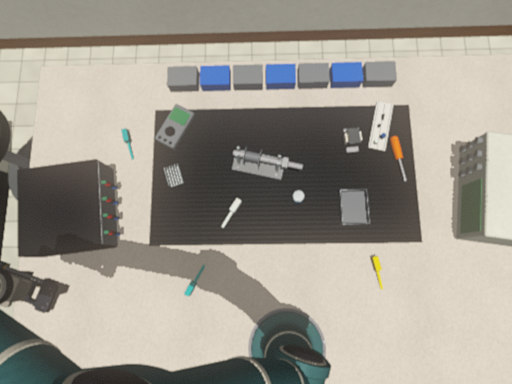

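The off-white wedge is near top-image (232,212), with the tip pointing to (222,228). The holder's rod free end is at (302,167) and the tray at (353,207). The turquoise and yellow look-alikes are elsewhere. Next I raise the arm past the black box and look with the wrist camera.

```bash
cat >> h.py <<'E'
def rot(a):
    x=np.array([0,0,-1.]);y=np.array([np.cos(a),np.sin(a),0]);return Ro.from_matrix(np.c_[x,y,np.cross(x,y)]).as_rotvec()
E
python3 - <<'E'
from h import *
s=robot.observe(); print(Ro.from_rotvec(s['tcp_rot']).as_matrix().round(2))
for a in np.deg2rad([57,237,-14,166]):
    q=[kin.ik(p,rot(a)) for p in ([431,154,200],[550,0,200])]; print(np.rad2deg(a), [None if x is None else np.round(x,2) for x in q])
robot.servo_line([213,613,330],feed=300)
def look(p,a,tag):
    robot.movep(p,rot(a)); robot.hold(0.2)
    ci=viewer.camera_info('wrist'); im=viewer.read_camera('wrist'); save(im,tag+'.png')
    print(tag,'cam',(-np.array(ci['R']).T@ci['t']).round(), 'F',robot.observe()['contact_force'].round(2))
    for n in ['wedge','wedge_tip','clip','clip_mouth','clip_grip','holder','cheek_top','rod_end','tray']:
        for d in viewer.pinpoint(n,'wrist')[:3]:
            w=toworld(d['at'],ci); print(n,round(d['confidence'],2),w.round(1),proj(w,ci).round())
    np.savez(tag,im=im,K=ci['camera_matrix'],R=ci['R'],t=ci['t'])
q=kin.ik([431,154,250],rot(np.deg2rad(57)));a=np.deg2rad(57 if q is not None and abs(q[6])<1.6 else 237)
look([431,154,280],a,'w1')
look([530,20,280],a-np.deg2rad(71),'w2')
print(robot.observe()['t'])
E
python3 -c "
import cv2,numpy as np
cv2.imwrite('pics/w12.png',cv2.resize(np.vstack([cv2.imread('pics/w1.png'),cv2.imread('pics/w2.png')]),(400,600)))"
```

```text
[[ 0.    0.33  0.94]
 [-0.    0.94 -0.33]
 [-1.   -0.    0.  ]]
57.00000000000001 [array([-0.72,  0.1 ,  0.33,  2.04, -0.04,  1.  ,  0.62]), array([-0.51,  0.29,  0.54,  1.85, -0.17,  1.05,  1.1 ])]
237.00000000000003 [array([-1.61,  0.27,  1.41,  2.08, -0.31,  1.04, -2.19]), array([-1.03,  0.59,  1.36,  1.88, -0.63,  1.2 , -1.6 ])]
-14.0 [array([-0.87,  0.1 ,  0.5 ,  2.05, -0.06,  1.  , -0.6 ]), array([-0.6 ,  0.3 ,  0.66,  1.86, -0.21,  1.05, -0.1 ])]
166.0 [array([-0.45,  0.11,  0.04,  2.03, -0.  ,  1.  ,  2.49]), array([-0.25,  0.27,  0.23,  1.84, -0.07,  1.04,  2.9 ])]
w1 cam [369. 194. 489.] F [0.14 0.68 0.47]
wedge 0.73 [434.4 153.5   6.6] [253. 158.]
wedge_tip 0.88 [368.1 195.1  -2.2] [253. 105.]
wedge_tip 0.6 [244.9 254.7  -1.7] [240.   4.]
clip 0.53 [545.6  -1.2  79.2] [206. 286.]
clip_mouth 0.7 [549.3 -12.5  90.5] [200. 296.]
clip_grip 0.66 [551.9   0.7  89.5] [209. 293.]
clip_grip 0.41 [534.1 353.8   2.5] [398. 141.]
holder 0.55 [553.7  13.9   5.2] [222. 261.]
cheek_top 0.91 [550.5  12.9  80.8] [216. 285.]
rod_end 0.59 [537.9 -56.7  81.5] [172. 301.]
tray 0.93 [ 417.8 -219.     0.7] [ 66. 267.]
w2 cam [545.  92. 489.] F [-0.68 -0.49 -0.07]
wedge 0.68 [432.3 155.8   2.9] [167.  81.]
wedge 0.63 [ 242.7 -275.5    0.4] [142. 346.]
wedge 0.26 [ 642.4 -228.8    3.6] [352. 279.]
wedge_tip 0.7 [367.  197.5   1.9] [115.  63.]
wedge_tip 0.65 [ 163.9 -298.    -1. ] [106. 364.]
wedge_tip 0.62 [244.6 251.7  -1. ] [23. 46.]
clip 0.8 [547.1  -2.4  83.1] [271. 178.]
clip_mouth 0.83 [548.6 -11.1  89.6] [274. 185.]
clip_grip 0.88 [5.507e+02 2.000e-01 8.680e+01] [274. 176.]
clip_grip 0.18 [369.3 200.4   1.6] [116.  61.]
holder 0.61 [556.1  10.8   3.7] [272. 157.]
cheek_top 0.62 [553.2  12.5  82.3] [273. 166.]
cheek_top 0.31 [ 421.4 -220.9    0.8] [227. 301.]
rod_end 0.67 [539.4 -55.5  82.4] [274. 216.]
tray 0.75 [ 420.7 -219.8    2.2] [227. 301.]
5.725
```

View pics/w12.png

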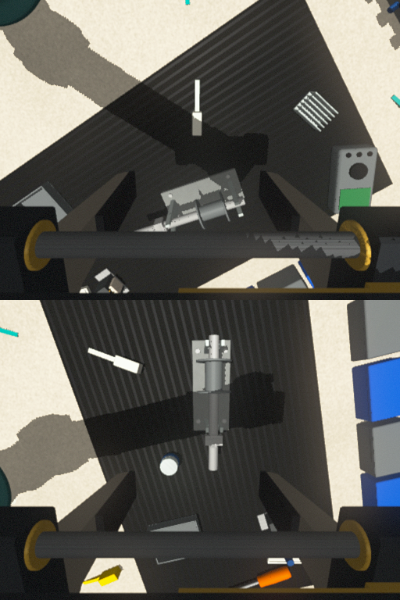

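Run:
```python
from h import *
ci=viewer.camera_info('wrist'); viewer.read_camera('wrist')
for n in ['wedge','holder','tray','clip']:
    for d in viewer.silhouettes(n,'wrist')[:2]:
        m=d['mask'].astype(np.uint8); pts=np.argwhere(m)[:,::-1]
        print(n,round(d['confidence'],2),m.sum(),pts.mean(0).round())
        if n in('wedge','tray'):
            box=cv2.boxPoints(cv2.minAreaRect(pts.astype(np.float32)))
            W=np.array([ray(p,ci,10)[:2] for p in box]); print(W.round(1).tolist())
            X=np.array([ray(p,ci,10)[:2] for p in pts]); X-=X.mean(0); u,s,v=np.linalg.svd(X,full_matrices=False); print('axis',np.rad2deg(np.arctan2(v[0,1],v[0,0])))
```

```text
wedge 0.96 600 [136. 353.]
[[176.7, -277.9], [271.7, -255.1], [273.5, -289.7], [177.1, -313.6]]
axis -168.05601047432427
wedge 0.6 721 [151.  77.]
[[360.6, 188.9], [373.4, 203.7], [455.8, 149.3], [443.6, 133.7]]
axis -33.88448868566657
holder 0.64 6085 [270. 112.]
tray 0.61 541 [217. 208.]
[[439.8, -23.0], [475.1, -31.8], [463.1, -75.6], [427.1, -66.6]]
axis -123.88856239192776
tray 0.55 1094 [226. 290.]
[[362.5, -174.3], [477.7, -171.3], [475.1, -271.3], [354.4, -276.0]]
axis -165.4137580511294
clip 0.66 351 [273. 178.]
```

Top half (w1): the white wedge is at (197,110) with its tip up. Bottom half (w2): the rod is vertical at column 212, with the clip at (212,443) next to the cheek. The wedge yaw comes out near 146.5°. Now I grasp it.

```bash
cat >> h.py <<'E'
def F(n=10,dt=0.02):
    f=[]
    for _ in range(n): robot.hold(dt); f.append(robot.observe()['contact_force'])
    return np.mean(f,0)
E
python3 - <<'E'
from h import *
a=np.deg2rad(56.5)
grip(0.6)
robot.movep([433,154,60],rot(a))
robot.servo_line([433,154,4],feed=60)
print(robot.observe()['tcp_pos'].round(2),F().round(2))
grip(0.0,30); s=robot.observe(); print('w',s['grip_width']*92)
robot.servo_line([433,154,8],feed=20)
robot.servo_line([433,154,180],feed=200)
b=np.deg2rad(77-90)
robot.movep([523,-110,180],rot(b)); robot.hold(0.3)
s=robot.observe(); print(s['tcp_pos'].round(2),F(20).round(2),s['grip_width']*92,s['t'])
R=Ro.from_rotvec(s['tcp_rot']).as_matrix()
ci=viewer.camera_info('wrist'); im=viewer.read_camera('wrist'); save(im,'w3.png')
for n in ['wedge','wedge_tip','clip_mouth','clip_grip','clip','cheek_top','rod_end']:
    for d in viewer.pinpoint(n,'wrist')[:2]:
        w=toworld(d['at'],ci); print(n,round(d['confidence'],2),w.round(1),(R.T@(w-s['tcp_pos'])).round(1),proj(w,ci).round())
E
```

```text
[433.31 154.11   4.26] [ 0.17 -0.   -0.11]
w 0.6158429569756392
[ 523.05 -108.98  180.02] [ 0.22  0.1  -0.09] 0.6889546258830949 12.6167
wedge 0.69 [ 240.9 -275.4    0.6] [ 179.3 -237.9  225.2] [ 88. 321.]
wedge_tip 0.63 [ 166.3 -296.3    0.7] [ 179.3 -306.   262.2] [ 45. 342.]
clip_mouth 0.64 [545.2  -9.2  89.1] [  90.9   -0.7 -102.2] [253.  70.]
clip_grip 0.9 [549.2   1.   87.9] [  92.2    0.9 -113. ] [255.  57.]
clip 0.84 [546.3  -2.   83.2] [  96.9   -1.2 -109.4] [253.  63.]
```

View pics/w3.png

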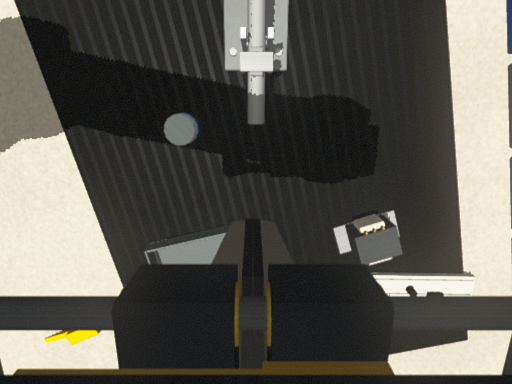

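The picture shows empty, shut fingers at (252,240), so the grasp missed. I'll look for the wedge.

Run:
```python
from h import *
for c in ['top','side']:
    ci=viewer.camera_info(c); im=viewer.read_camera(c)
    for d in viewer.pinpoint('wedge',c)+viewer.pinpoint('wedge_tip',c):
        w=toworld(d['at'],ci); print(c,round(d['confidence'],2),w.round(1),proj(w,ci).round())
    if c=='top': save(cv2.resize(im[140:260,170:370],(800,480),interpolation=cv2.INTER_CUBIC),'top2.png')
```

```text
top 0.74 [174.  289.5   3.6] [192. 289.]
top 0.65 [ 248.7 -278.8    1.4] [374. 262.]
top 0.58 [ 6.930e+02 -3.289e+02 -1.000e-01] [380. 126.]
top 0.52 [430.4 153.5   2. ] [235. 206.]
top 0.47 [677.4 523.2  -2.9] [127. 136.]
top 0.75 [550.9  13.8  -1.5] [278. 170.]
top 0.73 [595.3 500.5   3.6] [131. 159.]
top 0.68 [ 168.2 -288.2    1.5] [380. 289.]
top 0.58 [362.  195.2   4.4] [222. 228.]
top 0.51 [246.2 250.9  -4.2] [205. 265.]
top 0.15 [ 693.8 -328.3   -1.3] [379. 126.]
side 0.67 [673.1 518.1  -3.5] [262. 136.]
side 0.6 [ 248.3 -278.8   -2.9] [247. 299.]
side 0.57 [432.3 153.3   3.6] [245. 192.]
side 0.45 [177.3 293.9  -0.8] [167. 189.]
side 0.38 [ 645.4 -227.     2.4] [355. 243.]
side 0.79 [ 167.2 -295.9   -4.4] [221. 314.]
side 0.6 [247.7 250.6   3.6] [189. 190.]
side 0.46 [598.4 497.2   5.6] [249. 139.]
side 0.44 [363.7 197.2   2.7] [224. 190.]
side 0.28 [431.3 152.8   5.4] [245. 192.]
```

View pics/top2.png

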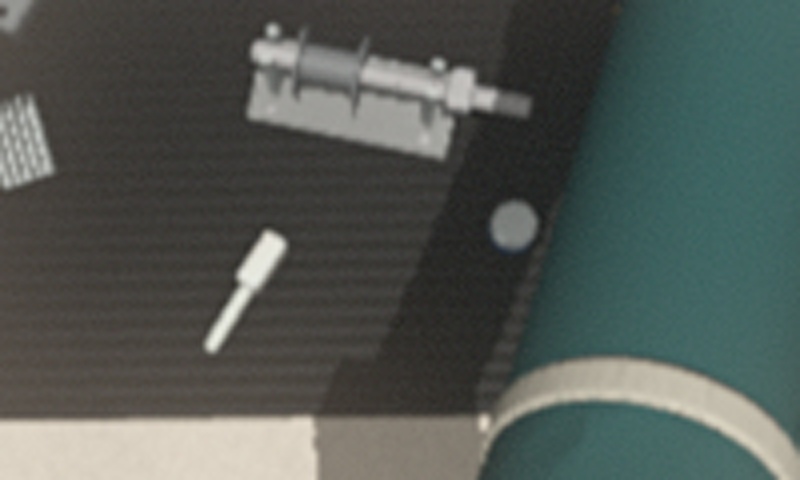

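The top view shows the wedge still in place, handle at crop (262,255) and tip at (210,345), so it was not moved. I'll retry with pictures taken before and after closing.

Run:
```python
from h import *
a=np.deg2rad(56.5)
print(grip(0.6), robot.observe()['grip_width'])
robot.movep([433,154,60],rot(a))
robot.hold(.1); i1=viewer.read_camera('wrist')
robot.servo_line([433,154,4],feed=60)
print(robot.observe()['tcp_pos'].round(2),robot.observe()['grip_width'])
i2=viewer.read_camera('wrist'); i3=viewer.read_camera('side')
print(grip(0.12,30), robot.observe()['grip_width']*92)
i4=viewer.read_camera('wrist')
c=lambda i:i[150:384,130:390]
s=cv2.resize(i3[160:220,210:280],(260,234))
save(np.vstack([np.hstack([c(i1),c(i2)]),np.hstack([s,c(i4)])]),'g.png')
print(F().round(2),robot.observe()['t'])
```

```text
False 0.6030670071445232
[433.28 154.08   4.24] 0.6019417185597832
False 11.097997811520115
[-0.2  -0.18  0.19] 18.0583
```

View pics/g.png

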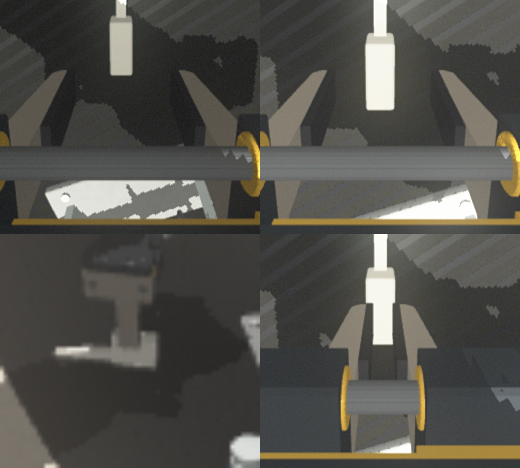

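Run:
```python
from h import *
s=robot.observe();ci=viewer.camera_info('wrist');p=s['tcp_pos'];R=Ro.from_rotvec(s['tcp_rot']).as_matrix()
print(np.array(ci['camera_matrix']).round(1).tolist(),p.round(1),R.round(3).tolist())
print('cam in tool',(R.T@(-np.array(ci['R']).T@ci['t']-p)).round(1), 'cam axis in tool',(R.T@np.array(ci['R'])[2]).round(3))
for x in [0,-19,-45]:
  print(x,[proj(p+R@[x,y,z],ci).round().tolist() for y in(-27.6,-5.5,0,5.5,27.6) for z in (0,)], proj(p+R@[x,0,-10],ci).round(),proj(p+R@[x,0,10],ci).round())
O=np.array([433,154,0.]);th=np.deg2rad(146.5);W=np.array([[np.cos(th),-np.sin(th),0],[np.sin(th),np.cos(th),0],[0,0,1]])
for c in [(-22,9,30),(-22,-9,30),(22,9,30),(22,-9,30),(80,0,0)]: print(c,proj(O+W@np.array(c),ci).round())
```

```text
[[315.3, 0.0, 252.4], [0.0, 315.3, 189.8], [0.0, 0.0, 1.0]] [433. 154.   4.] [[-0.0, 0.552, 0.834], [-0.0, 0.834, -0.552], [-1.0, -0.0, -0.0]]
cam in tool [-209.    -0.6  -73.9] cam axis in tool [0.966 0.    0.257]
0 [[214.0, 215.0], [245.0, 215.0], [253.0, 215.0], [261.0, 215.0], [293.0, 215.0]] [253. 201.] [253. 228.]
-19 [[210.0, 225.0], [245.0, 225.0], [253.0, 225.0], [262.0, 225.0], [296.0, 225.0]] [253. 210.] [253. 239.]
-45 [[205.0, 242.0], [244.0, 242.0], [254.0, 242.0], [263.0, 242.0], [303.0, 242.0]] [254. 225.] [254. 258.]
(-22, 9, 30) [239. 261.]
(-22, -9, 30) [268. 261.]
(22, 9, 30) [239. 195.]
(22, -9, 30) [268. 195.]
(80, 0, 0) [253.  96.]
```

Run:
```python
from h import *
s=robot.observe();p=s['tcp_pos'];R=Ro.from_rotvec(s['tcp_rot']).as_matrix()
ims=[]
for c,(x0,y0,w,h,k) in {'wrist':(200,170,110,140,4),'side':(215,150,60,93,6)}.items():
    ci=viewer.camera_info(c);im=viewer.read_camera(c)
    z=cv2.resize(im[y0:y0+h,x0:x0+w],None,fx=k,fy=k,interpolation=cv2.INTER_CUBIC)
    for x,col in [(0,(255,0,0)),(-19,(0,255,0)),(-45,(0,0,255)),(-70,(255,0,255))]:
        for q in [(x,-5.5,0),(x,5.5,0),(x,0,-10),(x,0,10)]:
            u=(proj(p+R@q,ci)-[x0,y0])*k+k/2; cv2.circle(z,tuple(int(v) for v in u),3,col,-1)
    ims.append(z[:556])
h=min(i.shape[0] for i in ims); save(np.hstack([i[:h] for i in ims]),'z.png')
```

```text
(no output)
```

View pics/z.png

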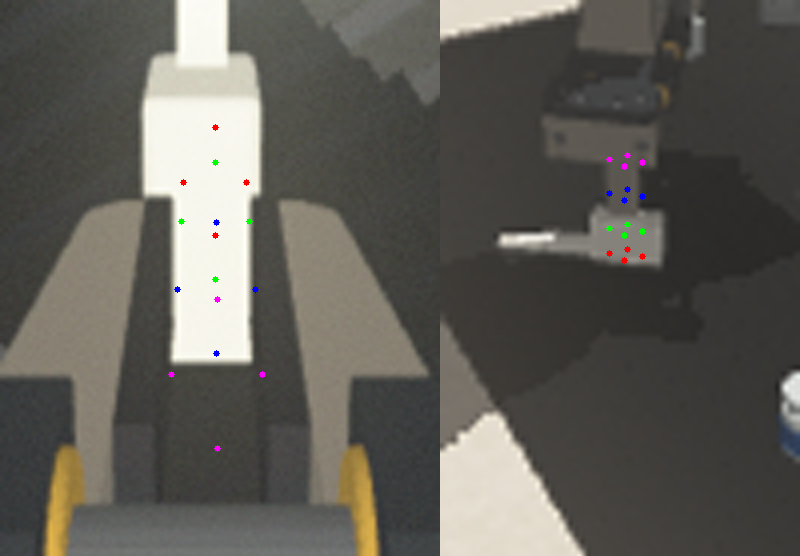

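The side crop shows the fingertips ending at the handle's top (row 207). The true tips are therefore about 35–40 mm short of the reported TCP. I'll open, feel down to the mat to measure the offset, then grasp.

```bash
cat >> h.py <<'E'
def feel_down(x,y,z0,zmin,step,thr,base,feed=8):
    z=z0
    while z>zmin:
        z-=step; robot.servo_line([x,y,z],feed=feed)
        f=np.mean([robot.observe()['contact_force'] for _ in range(3)],0)
        if f[2]-base>thr:
            f=F(4,.01)
            if f[2]-base>thr: return z,f
    return None,None
E
python3 - <<'E'
from h import *
grip(0.5)
print(robot.observe()['t'])
robot.servo_line([433,154,-20],feed=50)
b=F(6)[2]; print('base',b)
z,f=feel_down(433,154,-20,-50,0.5,2.5,b,feed=12)
s=robot.observe(); print(z,f,s['tcp_pos'].round(2),s['t'])
if z is not None:
    robot.servo_line([433,154,z+2.5],feed=20)
    print(grip(0.0,30), robot.observe()['grip_width']*92, F(5).round(2))
E
```

```text
18.825
base -0.0077169216025142415
-36.5 [-1.57530721 -0.23245165  7.66797542] [433.09 154.02 -36.  ] 27.8417
False 17.84896703599988 [-0.29 -0.16 -1.13]
```

Run:
```python
from h import *
robot.servo_line([433,154,100],feed=220)
th=77.1; 
robot.movep([526.4,-106.5,72],rot(np.deg2rad(th-90))); robot.hold(0.15)
s=robot.observe(); ci=viewer.camera_info('wrist'); im=viewer.read_camera('wrist'); save(im,'w4.png')
R=Ro.from_rotvec(s['tcp_rot']).as_matrix()
np.savez('w4',im=im,K=ci['camera_matrix'],R=ci['R'],t=ci['t'],tcp=s['tcp_pos'],rot=s['tcp_rot'])
for n in ['wedge_tip','wedge','clip_mouth','clip_grip','cheek_top','rod_end']:
    for d in viewer.pinpoint(n,'wrist')[:2]:
        w=toworld(d['at'],ci); print(n,round(d['confidence'],2),w.round(1),(R.T@(w-s['tcp_pos'])).round(1),proj(w,ci).round())
print(s['tcp_pos'].round(2),s['grip_width']*92,s['contact_force'].round(2),robot.observe()['t'])
u,v=53.6,0
C=np.array([553.6,12.45]);d=np.array([np.cos(np.deg2rad(th)),np.sin(np.deg2rad(th))]);n=np.array([-d[1],d[0]])
z=cv2.resize(im[60:260,160:350],None,fx=3,fy=3,interpolation=cv2.INTER_CUBIC)
for sx in (-70,-45,-20,0):
    for o,zz in((-8,80),(8,80),(0,88)):
        u=(proj([*(C+sx*d+o*n),zz],ci)-[160,60])*3+1; cv2.circle(z,tuple(int(q) for q in u),2,(255,0,0),-1)
O=s['tcp_pos'][:2];ub=s['tcp_pos'][2]+34
for x,o,zz in [(80,-4,1.5),(80,4,1.5),(38,-4,10.5),(38,4,10.5),(22,-9,30),(22,9,30)]:
    u=(proj([*(O+x*d+o*n),ub+zz],ci)-[160,60])*3+1; cv2.circle(z,tuple(int(q) for q in u),2,(0,0,255),-1)
save(z,'w4z.png')
```

```text
wedge_tip 0.72 [541.6 -26.6 105.3] [-33.2  -2.4 -79.2] [251.  93.]
wedge 0.91 [ 525.5 -101.7  108.2] [-36.2  -1.6  -2.4] [253. 229.]
clip_mouth 0.91 [547.2 -13.2  91.9] [-19.8   0.1 -93.5] [256.  67.]
clip_grip 0.69 [550.3   0.7  86.5] [ -14.4    0.2 -107.7] [256.  42.]
cheek_top 0.97 [553.9  11.8  84.1] [ -12.     1.3 -119.3] [258.  20.]
rod_end 0.6 [540.5 -53.4  85.6] [-13.6   2.5 -52.8] [259. 139.]
rod_end 0.49 [ 646.4 -226.6    8.7] [ 63.1 143.8  93. ] [403. 282.]
[ 526.49 -104.35   71.96] 17.593683721738746 [-0.27  0.28 -1.12] 31.0667
```

View pics/w4z.png

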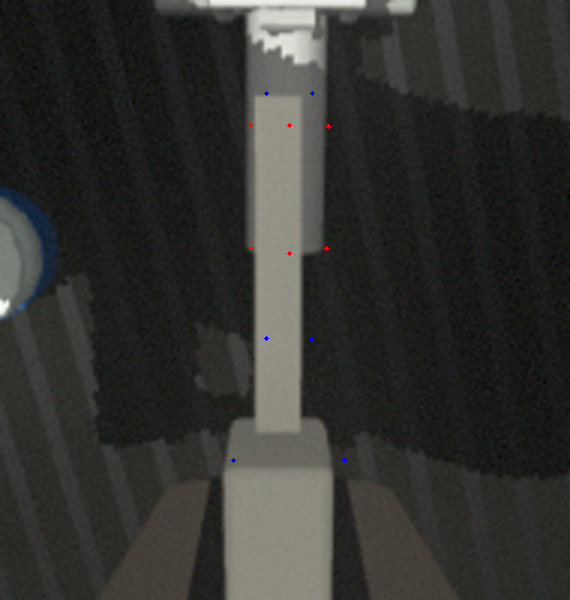

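The wedge is firmly held, with the tip at crop (279,95). The rod centre is at column 287, which puts the rod about 1.8 mm to the blade's right once depth is allowed for. I'll shift across, feel down onto the rod, then check the lateral fit before inserting.

```bash
cat >> h.py <<'E'
D=np.array([np.cos(np.deg2rad(77.1)),np.sin(np.deg2rad(77.1))]); Y=np.array([D[1],-D[0]])
P0=np.array([526.4,-106.5])
E
python3 - <<'E'
from h import *
P=P0+1.5*Y
robot.servo_line([*P,60],feed=40); robot.hold(0.15)
b=F(8,.02); print('base',b.round(2),robot.observe()['tcp_pos'].round(2))
robot.servo_line([*P,55.5],feed=8)
z,f=feel_down(*P,55.5,51,0.15,1.3,b[2],feed=4)
s=robot.observe(); print(z,f,s['tcp_pos'].round(2),s['t'])
ci=viewer.camera_info('wrist'); im=viewer.read_camera('wrist')
np.savez('w5',im=im,K=ci['camera_matrix'],R=ci['R'],t=ci['t'],tcp=s['tcp_pos'],z=z if z else 0,base=b)
save(cv2.resize(im[30:200,190:320],None,fx=3.5,fy=3.5,interpolation=cv2.INTER_CUBIC),'w5z.png')
E
```

```text
base [-0.24 -0.11 -0.34] [ 527.99 -106.84   60.16]
53.70000000000002 [-0.79282018 -0.13038471  1.89257335] [ 527.9  -106.88   53.81] 35.55
```

View pics/w5z.png

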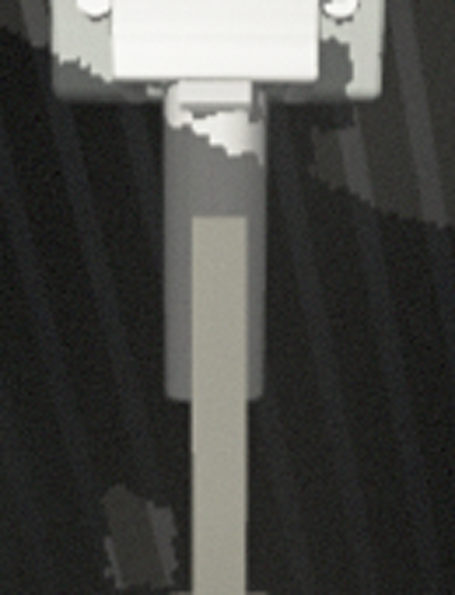

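Touched down at 2.2 N. The blade centre is at column 219.5, with the rod and lip at 215.5, so it is about 0.6 mm too far right. I'll correct that and slide with force monitoring.

Run:
```python
from h import *
d=np.load('w5.npz'); b=d['base']; z=float(d['z'])+0.06
lat=1.5; s=0; log=[]; 
while s<72:
    st=2.5
    s=min(s+st,72); lat=max(0.9,lat-0.2)
    P=P0+lat*Y+s*D
    robot.servo_line([*P,z],feed=20)
    f=np.mean([robot.observe()['contact_force']]+[ (robot.hold(.01),robot.observe()['contact_force'])[1] for _ in range(3)],0)-b
    ax=f[:2]@D; ly=f[:2]@Y; log.append((s,round(z,2),*np.round([ax,ly,f[2]],1)))
    if abs(ax)>7.5 or abs(ly)>5 or f[2]>5.5: print('ABORT');break
    z+=np.clip(0.05*(f[2]-1.0),-0.08,0.12)
for l in log: print(*l)
o=robot.observe(); print(o['tcp_pos'].round(2),o['t'],z,lat)
ci=viewer.camera_info('wrist'); im=viewer.read_camera('wrist'); save(im,'w6.png')
for n in ['clip_mouth','clip_grip','clip']:
    for q in viewer.pinpoint(n,'wrist')[:1]: print(n,round(q['confidence'],2),toworld(q['at'],ci).round(1))
```

```text
2.5 53.76 0.7 -0.3 1.2
5.0 53.77 0.8 0.3 1.7
7.5 53.81 -0.0 0.0 2.0
10.0 53.86 0.4 0.2 2.1
12.5 53.91 0.7 0.3 1.1
15.0 53.92 0.7 0.3 1.0
17.5 53.92 0.6 0.8 1.3
20.0 53.94 0.5 -0.4 0.6
22.5 53.92 0.5 0.3 0.7
25.0 53.9 0.7 0.3 0.6
27.5 53.88 -0.4 0.1 1.2
30.0 53.89 -0.4 0.1 1.2
32.5 53.9 -1.2 0.2 1.6
35.0 53.93 -0.9 0.5 1.1
37.5 53.94 -0.5 -0.2 1.0
40.0 53.94 -1.5 0.5 1.2
42.5 53.95 -1.8 0.5 1.0
45.0 53.95 -1.5 -0.0 0.7
47.5 53.93 -1.5 0.1 1.1
50.0 53.94 -1.2 0.2 1.2
52.5 53.95 -1.5 0.4 1.0
55.0 53.95 -0.9 0.5 0.5
57.5 53.92 -1.0 0.3 0.7
60.0 53.91 -0.5 0.1 1.0
62.5 53.91 -0.4 0.3 1.1
65.0 53.91 -0.7 0.4 1.2
67.5 53.92 -0.9 0.1 0.8
70.0 53.91 -1.8 0.4 1.0
72 53.91 -2.4 0.2 2.0
[543.42 -36.38  53.91] 44.275 53.959097138715066 0.9
clip_mouth 0.88 [5.503e+02 1.000e-01 1.006e+02]
clip_grip 0.94 [551.4   7.4  93.8]
clip 0.75 [549.4   4.6  87.8]
```

Run:
```python
from h import *
im=viewer.read_camera('side'); w=cv2.imread('pics/w6.png')[:,:,::-1]
a=cv2.resize(w[10:190,180:330],(450,540)); c=cv2.resize(im[160:220,275:315],(350,540),interpolation=cv2.INTER_CUBIC)
save(np.hstack([a,c]),'v6.png')
```

```text
(no output)
```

View pics/v6.png

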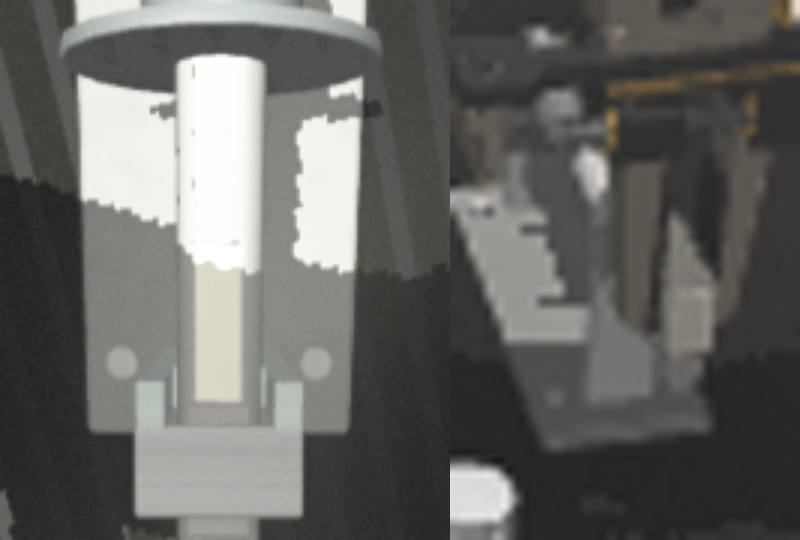

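The clip rides up on the blade against the lugs (left crop, clip at (218,470), blade tip at (218,265)). I'll draw the wedge back, locate the perched clip, and lay the wedge down.

Run:
```python
from h import *
def clipfix():
    ci=viewer.camera_info('wrist'); im=viewer.read_camera('wrist'); save(im,'w7.png')
    for n in ['clip_mouth','clip_grip','clip']:
        for q in viewer.pinpoint(n,'wrist')[:1]: print(n,round(q['confidence'],2),toworld(q['at'],ci).round(1))
P=lambda s:P0+0.9*Y+s*D
robot.servo_line([*P(40),53.95],feed=30); print(robot.observe()['contact_force'].round(1))
robot.servo_line([*P(2),53.95],feed=40); print(robot.observe()['contact_force'].round(1))
robot.servo_line([*P(-3),65],feed=40)
robot.servo_line([*P(-5),105],feed=150); robot.hold(.1); clipfix()
a=np.deg2rad(77.1-90)
robot.movep([415,70,20],rot(a)); 
robot.servo_line([415,70,-33.2],feed=60); robot.hold(.1)
print(robot.observe()['tcp_pos'].round(1),F(3).round(2))
grip(0.35); robot.servo_line([415,70,20],feed=120); print(robot.observe()['t'])
```

```text
[ 1.1 -0.1  1.3]
[ 0.8 -0.7  0. ]
clip_mouth 0.55 [548.2  -1.3 100. ]
clip_grip 0.92 [551.1   6.8  95.1]
clip 0.9 [547.4   2.8  88.1]
[415.3  70.1 -32.9] [-0.54 -0.04 -1.07]
51.1083
```

Run:
```python
from h import *
a=np.deg2rad(77.1-90); C=P0+0.9*Y+112*D
robot.servo_line([415,70,70],feed=200)
grip(0.55)
robot.movep([*C,100],rot(a)); robot.servo_line([*C,70],feed=100); robot.servo_line([*C,43],feed=50); robot.hold(.1)
print(robot.observe()['tcp_pos'].round(1),robot.observe()['contact_force'].round(1))
print(grip(0.0,12), robot.observe()['grip_width']*92, robot.observe()['contact_force'].round(1))
robot.servo_line([*C,55],feed=30)
f=robot.observe(); print(f['grip_width']*92,f['contact_force'].round(1),f['t'])
robot.servo_line([*C,105],feed=120); f=robot.observe(); print(f['grip_width']*92,f['contact_force'].round(1),f['t'])
im=viewer.read_camera('wrist'); ci=viewer.camera_info('wrist'); save(im,'w8.png')
for q in viewer.pinpoint('clip','wrist')[:2]: print(q['confidence'],toworld(q['at'],ci).round(1))
```

```text
[552.6   2.4  43.2] [ 0.7 -1.  -0.7]
False 30.288925681947898 [ 0.2  0.1 -0. ]
28.789198138349015 [ 0.   0.6 -0.5] 54.8833
28.83666186455422 [-0.8  0.3 -1.2] 55.45
0.94 [545.7   3.1 151.1]
```

View pics/w8.png

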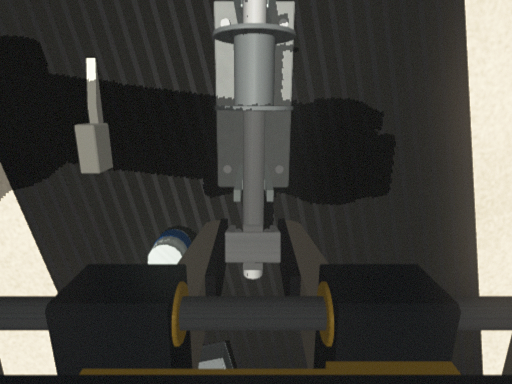

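The clip is held between the fingers at (253,245), and the wedge lies on the mat at (93,120). Next I put the clip in the tray.

Run:
```python
from h import *
a=np.deg2rad(77.1-90); T=[420,-218]
robot.movep([*T,20],rot(a)); print(robot.observe()['grip_width']*92)
robot.servo_line([*T,-30.8],feed=60); robot.hold(.1)
print(robot.observe()['tcp_pos'].round(1),robot.observe()['contact_force'].round(1))
grip(0.45); robot.servo_line([*T,40],feed=80); robot.servo_line([*T,140],feed=250); robot.hold(.2)
im=viewer.read_camera('wrist'); ci=viewer.camera_info('wrist')
for n in('clip','tray'):
  for q in viewer.pinpoint(n,'wrist')[:2]: print(n,round(q['confidence'],2),toworld(q['at'],ci).round(1))
t=viewer.read_camera('top')
save(np.hstack([cv2.resize(im[150:],(440,201)),cv2.resize(t[140:260,230:410],(301,201))]),'end.png'); print(robot.observe()['t'])
```

```text
28.60240313322751
[ 420.2 -218.1  -30.7] [ 0.2  1.2 -0.6]
clip 0.65 [ 414.9 -220.    14. ]
tray 0.83 [ 4.191e+02 -2.189e+02 -1.000e-01]
60.075
```

View pics/end.png

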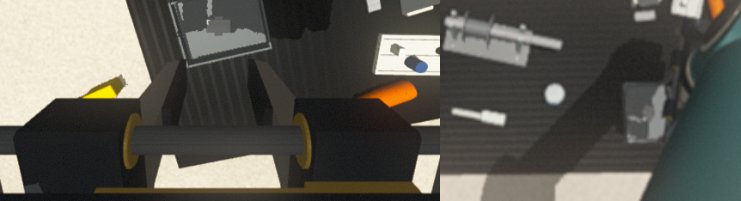

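The left crop shows the clip inside the tray at (217,25). The right crop shows the bare rod and the wedge lying on the mat at (480,116), clear of the tray. Handing in now.

```bash
python3 -c "
from h import *
robot.job_done(); print(robot.observe()['t'])"
```

```text
the job is handed in; nothing more can be done
the job is handed in; nothing more can be done
```

The job is done and handed in at about 60 s of the 72 s. The clip is in the tray, and the wedge lies on the mat well clear of it.

- **Spreading the clip:** I touched the wedge down on the rod at about 2 N and slid it 72 mm with force monitoring. My own press on the rod, at the sampled points, stayed at or below 2.2 N, and the push along the rod stayed at or below 2.4 N. The clip's own load of about 5 N adds to that on the rod. The wrist sensor cannot see that part, so the total of about 7 N is an estimate.
- **After drawing the wedge back:** the clip stayed perched about 7 mm above its seat. I laid the wedge down near (415, 70), then lifted the clip at a 29 mm finger width and placed it in the tray.
- **Last checks:** the clip was found at (415, -220, 14), inside the tray, which is centred at (419, -219). The final pictures show the rod bare, the fingers clear, and nothing obviously out of place in the areas they cover. I did not measure the bystanders' positions afterwards.

**What disagreed:** the true fingertips are about 36 mm behind the reported TCP. My first grasp closed on air above the wedge because of this. I found the offset by feeling for the mat, where the fingertips pressed briefly with about 7.7 N. I then corrected every height for it.

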